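Set the etching press's right pressure screw with the break-over torque wrench

TASK

The torque wrench is already sitting on the etching press's right-hand pressure screw. Push its red grip round clockwise (seen from above) to tighten the screw until the handle breaks over at its knuckle and stays bent, and stop there without forcing the screw any tighter; then gently push the grip back the other way, only until the handle snaps straight again so the wrench is re-armed and the screw is still tight. Leave the bottle, the colour pot and the paint tube round the press undisturbed and let go of the wrench.

Things in the scene. Friction and masses are not known exactly. Their poses are not given: they have to be found in the camera images.
- press: Etching press, fixed: two teal cheeks (middles 200 mm apart, 143 mm high, 130 mm deep), rollers, brown bed 300 x 158 mm (top 72 mm up) with a copper plate, star wheel with black balls outside the left cheek (under 190 mm high). Origin mid-underside; x along the bed away from the operator, y to the left cheek. Right screw (with the wrench) at y -100 mm; left screw, already set, ends 178 mm up.
- wrench_pivot (a point): Axis of the right screw, at wrench height, 172 mm above the table. Wrench head 37 mm across, top 16 mm higher. The level wrench turns about this vertical; clockwise from above tightens. First a steady drag (5 to 7 N at mid-grip) through a slack that differs each time (0.3 to 1.2 rad, not visible), then a rising force as it comes tight. One swing under 1.7 rad does it all, no ratcheting.
- wrench_knuckle (a point): Vertical pin of the wrench's breakaway knuckle, where the handle hinges: on the centre line, 52 mm from wrench_pivot, same height.
- grip_middle (a point): Middle of the red grip on its centre line, 138 mm from wrench_knuckle (190 mm from wrench_pivot when straight). Grip: level round bar, 28 mm diameter, 84 to 184 mm from the knuckle; a 17 mm steel tube joins it to the knuckle. The wrench is set for a push at mid-grip; nearer the knuckle it trips too late. Below the grip is free space down to the bed or the low things on the table.
- handle_end (a point): End of the black cap on the handle, on its centre line, 200 mm from wrench_knuckle. At the start the handle is straight and points from the press towards the operator, turned to the operator's right.
- wrench_handle (a joint): Handle angle at the knuckle, rad: 0 straight (armed), 0.225 broken over (clockwise). Stays 0 until the push at mid-grip reaches 10 to 12 N; then the resistance falls away to nothing at 0.2, past which the handle goes to 0.225 by itself and stays. Re-arm with about 1.5 N at the grip the other way: below 0.2 it snaps to 0 by itself. Over about 2.5 N anticlockwise at the grip unscrews the screw.
- screw_load (a joint): Rad of screw turn since its slack was used up, wound against the packing: 0 at the start and while slack; about 0.3 when the wrench trips with the push at mid-grip (0.24 to 0.41 over the grip's length). The thread holds itself after letting go (the re-arming snap may cost 0.03). Over 0.45 is over-tightened.
- bottle_gesso: White bottle stained with pink, 72 mm across, 162 mm high, standing loose in front of the press's left side. Origin under its middle, z up.
- pot_red: Red colour pot with a pale lid, 57 mm across, 60 mm high, standing loose in front of the press. Origin under its middle, z up.
- tube_crimson: Crimson paint tube lying loose in front of the press to the right, 117 x 45 x 29 mm. Origin under its middle.
Things that resemble listed ones, but are neither listed nor needed, are in the scene too. Leave any green look-alike of the bottle_gesso alone.

How it is judged:
On the way, in this order (a step that is already met when the one before it is completed fails the run):
1. the screw is wound tight and the wrench's handle has broken over at its knuckle (value of joint wrench_handle above 0.19 rad and value of joint screw_load above 0.18 rad), for 0.2 s.
2. the handle has been snapped straight again with the screw still tight (value of joint wrench_handle below 0.05 rad and value of joint screw_load above 0.15 rad), for 0.2 s.
At the end, for the whole second after the job is handed in: The handle has broken over and is straight again (within 0.05 rad); the screw is still wound at least 0.15 rad, and was never wound more than 0.45 rad, past the end of its slack; the three loose things round the press are at rest within 30 mm of where they were, not tipped (all of step 2 and value of joint screw_load below 0.45 rad and linear speed of each of bottle_gesso, pot_red, tube_crimson below 0.02 m/s); the robot touches nothing.
It fails at once if the pressure screw is over-tightened (wound more than 0.45 rad past the end of its slack) (value of joint screw_load above 0.45 rad).
It fails at once if the pink-stained white bottle is moved by more than 30 mm or tipped (distance of bottle_gesso from where it was at the start of the episode above 0.03 m or angle between bottle_gesso's own z axis and vertical above 0.35 rad).
It fails at once if the red pot is moved by more than 30 mm or tipped (distance of pot_red from where it was at the start of the episode above 0.03 m or angle between pot_red's own z axis and vertical above 0.35 rad).
It fails at once if the crimson tube is moved by more than 30 mm or tipped (distance of tube_crimson from where it was at the start of the episode above 0.03 m or angle between tube_crimson's own z axis and vertical above 0.35 rad).
It also fails if it takes over 58 s, if anything falls off the work surface, if the arm or the gripper's body presses on something with over 40 N, if the wrist force passes 120 N, or if a joint passes its speed limit or range.

ROBOT

A 6-joint arm with a two-finger parallel gripper is mounted at the origin on a cart in front of the work surface, level with it; the furniture and walls round the work are solid. World frame = base frame: x ahead of the robot, y to its left, z up, the work surface at z = 0. Lengths are in m, angles in rad, forces in N, time in s.
With the tool pointing down it reaches from about 0.375 to 0.9 m from the base axis. Payload 3.1 kg.
Tool frame: the origin (TCP) lies on the centre line of the jaws, within the pads' length; the fingertips stand robot.tip_reach ahead of it and the grasp point (between the pads) lies 8 mm behind it (robot.tip_reach is the distance from the TCP to the fingertips, in m); z points along the fingers, y is the line along which they close (so a half turn about z gives the same grasp; the last joint's range is limited). The gripper opens to 87 mm and grips with 3 to 60 N. Pads are 19 mm wide; open, the fingers measure 117 mm over their backs; the gripper's body (75 mm by 190 mm) begins 51 mm behind the grasp point.
Start: joints at [-1.52, 0.527, 1.433, -0, 1.181, -0.178], TCP at [0.142, -0.609, 0.198] pointing down, gripper open.
Joint ranges: [-3.08, 3.08], [-0.75, 2.2], [0.22, 2.44], [-1.43, 4.57], [0, 2.65], [-2.85, 2.85]. Speed limits (rad/s): [2.79, 2.79, 3.14, 3.14, 3.14, 3.14].

INTERFACE

Orientations are given as a unit quaternion [x, y, z, w].
In Python, from rig import robot gives the robot as it stands.
- The arm moves only by the tool jog_arm, never from a script. Its argument "motion" is one flat list of numbers, 7 for each row, row after row: the shift along the tool's x, y, z scaled (see below), then the turn, a rotation vector about the tool's x, y, z scaled (see below), then the gripper's target within -1 to 1 (shut at 1, half-way at 0, fully open at -1). In form: [x, y, z, rx, ry, rz, hand, x, y, z, rx, ry, rz, hand, ...]. A call has 1 to 12 rows; each row shifts and turns the commanded pose from where the row before left it, along the tool's axes as they then stand; what a row does not reach is not made up. The controller multiplies each number of a shift by 4 cm and each number of a turn by 4 degrees. A row lasts 1/8 s, in which the tool goes at most 62.5 mm and 10.7 degrees, less where a joint would pass 70% of its speed; a pose out of reach is approached as far as the arm can. A call with a number of a shift or a turn outside -1 to 1 is refused whole. A call with a gripper value outside its range is refused whole. The fingers move at their own pace and stop on an object; "grip_force" is the grip in N (left out, the last holds). Time passes only in rows, so rows that do not move let the fingers close. It gives the time, the measured TCP pose, the force, the opening and the grip force at its end, in the units of the state.
- robot.get_obs(): the state, without advancing time (a new reading comes with each control period).
- robot.camera(name): name is "side" or "top"; returns the picture (420x560x3 uint8, blue, green, red); there is no depth.
- robot.calibration(name): a dict with "fx", "fy", "cx", "cy" (pixels), "R" (3x3) and "t" (3): a world point X has camera coordinates R X + t. Camera axes: x right, y down, z forward; pixel columns grow to the right and rows downward; lengths in m; the calibration is good to about 2 mm. A picture is of the moment at which its call begins. calibration takes no time and is no camera call.
- robot.hand_in(): hands the job in; it is judged then, once.
The state is a dict: "time": time; "q": joint angles; "joint_velocities": joint speeds; "joint_torque": joint torques, N m; "position": TCP position; "tool_rot": TCP orientation; "ft_force": force on the tool from outside, world axes, zero at the start; "moment": the same for the moment, N m; "grip_width": finger opening in m; "grip_force": force on a finger pad.
Only numpy, scipy, OpenCV 4.12 (cv2) and the standard library are available. Lean on these libraries where they do the work, as an engineer would, in place of code of your own. Each camera call takes 0.05 s, during which the arm holds its last target. There are 200 camera calls.

## Working session

There is one attempt and no reset: what is moved stays moved. The work goes in short steps, Python scripts to look and compute and a tool call to move; the robot and the scene stay as the last step left them, time stands still between calls to the robot, and variables do not carry over. Pictures are saved under pics/ and viewed, at most 10 in all, crops included, and the job is handed in when it is done.

Besides the shell and the picture viewer there is one more tool, called after ">>>" in YAML: its name, and indented under it one key for each argument. jog_arm: Moves the arm, as the interface text tells. Shifts and turns lie within -1 to 1; 1 stands for 4 cm of shift or 4 degrees of turn. Its arguments: {"type":"object","properties":{"motion":{"type":"array","items":{"type":"number"}},"grip_force":{"type":"number"}},"required":["motion"]}

```bash
mkdir -p pics; python3 - <<'E'
from rig import robot
import cv2
for n in("top","side"):
    cv2.imwrite(f"pics/{n}0.png",robot.camera(n)); c=robot.calibration(n); print(n,c)
print(robot.get_obs(), robot.tip_reach)
E
```

```text
top {'fx': 379.09515756959763, 'fy': 379.09515756959763, 'cx': 277.5805615804405, 'cy': 209.22537479130241, 'R': array([[-0.02419464, -0.99968479,  0.0067044 ],
       [-0.99772924,  0.02372456, -0.06303575],
       [ 0.06285683, -0.0082143 , -0.99798875]]), 't': array([-0.00703987,  0.52067186,  0.93413885])}
side {'fx': 544.6298256224313, 'fy': 544.6298256224313, 'cx': 276.27158321115724, 'cy': 206.5299517984639, 'R': array([[ 0.99431542, -0.10433829, -0.02122183],
       [-0.05705074, -0.35379254, -0.93358237],
       [ 0.08990026,  0.92948607, -0.35773396]]), 't': array([-0.53782104,  0.14477109,  1.25215959])}
{'time': 0.1, 'q': array([-1.51947856e+00,  5.28364746e-01,  1.43373658e+00, -8.58884992e-06,
        1.18143442e+00, -1.78496725e-01]), 'joint_velocities': array([ 7.18497462e-05, -1.98519452e-03, -1.11206884e-03,  9.79385539e-04,
       -1.21881997e-04,  1.53692971e-03]), 'joint_torque': array([-5.62209825e-04, -4.40985811e+01, -1.77150840e+01,  6.34516636e-02,
        5.33858326e-02, -4.16345631e-05]), 'position': array([ 0.14236482, -0.60785411,  0.1966867 ]), 'tool_rot': array([ 9.93404767e-01,  1.14656113e-01,  5.77750625e-05, -9.69834195e-04]), 'ft_force': array([-0.19993917,  0.55617618,  0.11894331]), 'moment': array([-0.03217966, -0.04326623,  0.01126659]), 'grip_force': 0.0, 'grip_width': 0.08703964879497138} 0.011
```

View pics/top0.png

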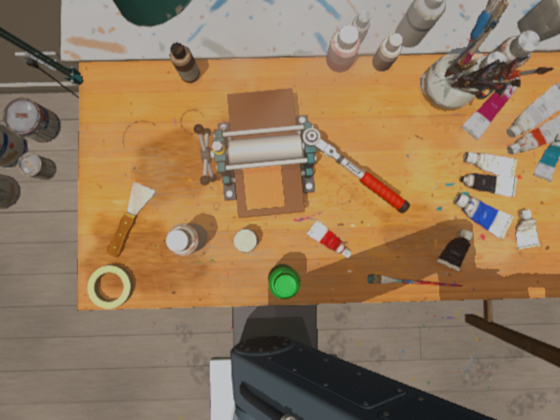

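View pics/side0.png

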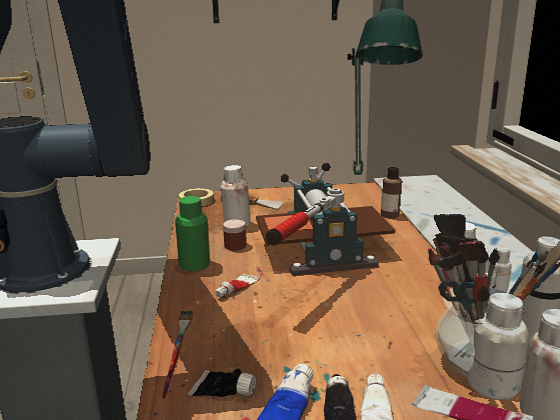

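Top view: the wrench head is at (312,135), with the grip running from (362,178) to (408,207). The tube is at (328,238), the pot at (245,240) and the bottle at (183,239); a green look-alike stands at (285,282). Next I'll measure the geometry.

```bash
cat > h.py <<'E'
from rig import robot
import cv2, numpy as np
def ray(n,uv,z):
    c=robot.calibration(n);R=c["R"];o=-R.T@c["t"]
    d=R.T@[(uv[0]-c["cx"])/c["fx"],(uv[1]-c["cy"])/c["fy"],1]
    return o+d*(z-o[2])/d[2]
def redgrip(im,lo=(345,100),name="top"):
    h=cv2.cvtColor(im,cv2.COLOR_BGR2HSV)
    m=((h[...,0]<5)|(h[...,0]>174))&(h[...,1]>190)&(h[...,2]>90)
    n,l,s,c=cv2.connectedComponentsWithStats(m.astype(np.uint8))
    return [(tuple(s[i]),tuple(c[i].round(1))) for i in range(1,n) if s[i][4]>60]
E
python3 - <<'E'
from h import *
im=cv2.imread("pics/top0.png")
for b in redgrip(im): print(b)
P=ray("top",(312,135),.188)
print("pivot",P)
for nm,uv,z in [("knuckle",(338,158),.172),("g0",(362,177),.172),("g1",(399,203),.172),("end",(406,207),.172),("bottle",(179,240),.162),("pot",(245,240),.06),("tube",(328,238),.015),("green",(285,275),.17),("leftscrew",(218,145),.178)]:
    X=ray("top",uv,z); d=X-P; print(nm,X.round(3),"r",np.hypot(*d[:2]).round(3),"phi",np.arctan2(d[1],d[0]).round(3))
cv2.imwrite("pics/c1.png",cv2.resize(im[110:260,150:430],None,fx=2.8,fy=2.8,interpolation=cv2.INTER_CUBIC))
E
```

```text
((np.int32(361), np.int32(174), np.int32(30), np.int32(24), np.int32(137)), (np.float64(375.8), np.float64(185.3)))
((np.int32(321), np.int32(231), np.int32(20), np.int32(19), np.int32(212)), (np.float64(330.6), np.float64(240.5)))
pivot [ 0.66257807 -0.0934698   0.188     ]
knuckle [ 0.616 -0.149  0.172] r 0.072 phi -2.27
g0 [ 0.574 -0.198  0.172] r 0.137 phi -2.271
g1 [ 0.518 -0.274  0.172] r 0.231 phi -2.248
end [ 0.509 -0.288  0.172] r 0.248 phi -2.239
bottle [0.451 0.191 0.162] r 0.354 phi 2.21
pot [0.446 0.06  0.06 ] r 0.265 phi 2.525
tube [ 0.445 -0.144  0.015] r 0.223 phi -2.914
green [ 0.373 -0.03   0.17 ] r 0.296 phi 2.927
leftscrew [0.648 0.104 0.178] r 0.198 phi 1.643
```

View pics/c1.png

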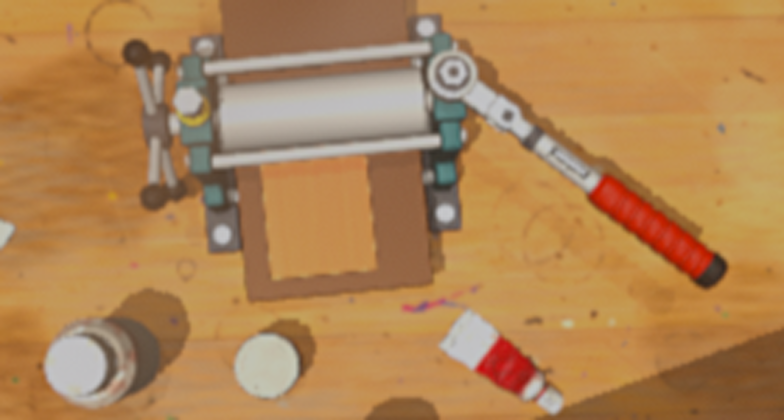

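>>> jog_arm:
  motion: [0.98,-0.55,-0.2,0,0,0,-1,0.98,-0.55,-0.2,0,0,0,-1,0.98,-0.55,-0.2,0,0,0,-1,0.98,-0.55,-0.2,0,0,0,-1,0.98,-0.55,-0.2,0,0,0,-1,0.98,-0.55,-0.2,0,0,0,-1,0.98,-0.55,-0.2,0,0,0,-1,0.98,-0.55,-0.2,0,0,0,-1,0.98,-0.55,-0.2,0,0,0,-1,0.98,-0.55,-0.2,0,0,0,-1,0.98,-0.55,-0.2,0,0,0,-1,0.98,-0.55,-0.2,0,0,0,-1]

```text
time: 1.6
position: [0.541, -0.243, 0.2933]
tool_rot: [0.993, 0.115, -0.0, -0.0]
ft_force: [0.3, -0.7, -0.5]
grip_width: 0.0873
grip_force: 0.0
```

>>> jog_arm:
  motion: [0,0,0,0,0,-0.95,-1,0,0,0,0,0,-0.95,-1,0,0,0,0,0,-0.95,-1,0,0,0,0,0,-0.95,-1,0,0,0,0,0,-0.95,-1,0,0,0,0,0,-0.95,-1,0,0,0,0,0,-0.95,-1,0,0,0,0,0,-0.95,-1,0,0,0,0,0,-0.95,-1,0,0,0,0,0,-0.95,-1,0,0,0,0,0,0,-1]

```text
time: 2.98
position: [0.54, -0.2441, 0.293]
tool_rot: [0.902, 0.431, -0.0, -0.001]
ft_force: [-0.4, 1.0, -0.6]
grip_width: 0.0865
grip_force: 0.0
```

```bash
cat >> h.py <<'E'
P=np.array([.6626,-.0935])
def rep():
    o=robot.get_obs();q=o["tool_rot"];yaw=2*np.arctan2(q[1],q[0])
    d=o["position"][:2]-P; f=o["ft_force"]; phi=yaw-np.pi
    er=np.array([np.cos(phi),np.sin(phi)]);et=np.array([-er[1],er[0]])
    print("t",round(o["time"],2),"pos",o["position"].round(4),"yaw",yaw.round(3),"handle-dir phi",round(phi,3),"radial",(d@er).round(4),"tang",(d@et).round(4),"f_rad/tan/z",(f[:2]@er).round(2),(f[:2]@et).round(2),f[2].round(2),"tilt",q[2:].round(4))
E
python3 -c "
from h import *
rep()
cv2.imwrite('pics/s1.png',robot.camera('top'))"
```

```text
t 2.98 pos [ 0.54   -0.2441  0.293 ] yaw 0.892 handle-dir phi -2.249 radial 0.1942 tang -0.0009 f_rad/tan/z -0.49 -0.93 -0.56 tilt [-0.0003 -0.0005]
```

View pics/s1.png

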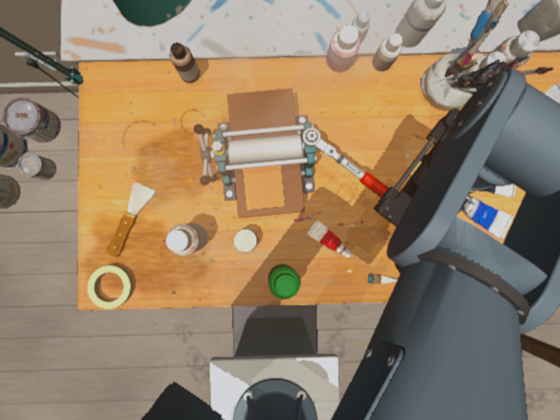

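The gripper is above the grip and lined up with it. Next I lower it to straddle the grip.

>>> jog_arm:
  motion: [0.1,0,0.4,0,0,0,-1,0,0,0.4,0,0,0,-1,0,0,0.4,0,0,0,-1,0,0,0.4,0,0,0,-1,0,0,0.4,0,0,0,-1,0,0,0.4,0,0,0,-1,0,0,0.4,0,0,0,-1,0,0,0.4,0,0,0,-1,0,0,0.05,0,0,0,-1,0,0,0,0,0,0,-1]

```text
time: 4.28
position: [0.543, -0.2414, 0.1636]
tool_rot: [0.902, 0.432, 0.0, 0.0]
ft_force: [-0.3, 0.2, -0.1]
grip_width: 0.0868
grip_force: 0.0
```

>>> jog_arm:
  motion: [0,-0.2,0,0,0,0,-1,0,-0.2,0,0,0,0,-1,0,-0.15,0,0,0,0,-1,0,-0.1,0,0,0,0,-1,0,0,0,0,0,0,-1]

```text
time: 4.9
position: [0.5223, -0.2247, 0.1637]
tool_rot: [0.902, 0.432, 0.0, 0.0]
ft_force: [0.2, -0.5, -0.6]
grip_width: 0.0872
grip_force: 0.0
```

```bash
python3 -c "
from h import *
rep()"
```

```text
t 4.9 pos [ 0.5223 -0.2247  0.1637] yaw 0.893 handle-dir phi -2.249 radial 0.1902 tang -0.027 f_rad/tan/z 0.25 0.48 -0.62 tilt [0. 0.]
```

>>> jog_arm:
  motion: [0,-0.06,0,0,0,0,-1,0.045,-0.25,0,0,0,0.75,-1,0.045,-0.25,0,0,0,0.75,-1,0.045,-0.25,0,0,0,0.75,-1,0.045,-0.25,0,0,0,0.75,-1]

```text
time: 5.52
position: [0.4965, -0.1907, 0.1635]
tool_rot: [0.942, 0.334, 0.0, 0.0]
ft_force: [-0.4, -0.6, 0.5]
grip_width: 0.0869
grip_force: 0.0
```

```bash
python3 -c "
from h import *
rep()"
```

```text
t 5.53 pos [ 0.4965 -0.1907  0.1635] yaw 0.682 handle-dir phi -2.46 radial 0.1902 tang -0.0292 f_rad/tan/z 0.64 0.19 0.46 tilt [0.     0.0001]
```

>>> jog_arm:
  motion: [0.045,-0.25,0,0,0,0.75,-1,0,-0.08,0,0,0,0,-1,0,-0.08,0,0,0,0,-1]

```text
time: 5.9
position: [0.4881, -0.1769, 0.1636]
tool_rot: [0.95, 0.311, 0.0, 0.0]
ft_force: [1.0, -0.4, -0.6]
grip_width: 0.0869
grip_force: 0.0
```

```bash
python3 -c "
from h import *
rep()
a=cv2.resize(robot.camera('side')[150:300,180:430],None,fx=2.2,fy=2.2);b=cv2.resize(robot.camera('top')[100:280,230:500],None,fx=2.2,fy=2.2)
w=min(a.shape[1],b.shape[1]);cv2.imwrite('pics/s2a.png',cv2.resize(cv2.vconcat([a[:,:w],b[:,:w]]),(450,600)))"
```

```text
t 5.9 pos [ 0.4881 -0.1769  0.1636] yaw 0.632 handle-dir phi -2.51 radial 0.1901 tang -0.0357 f_rad/tan/z -0.57 0.93 -0.59 tilt [0.0002 0.0003]
```

View pics/s2a.png

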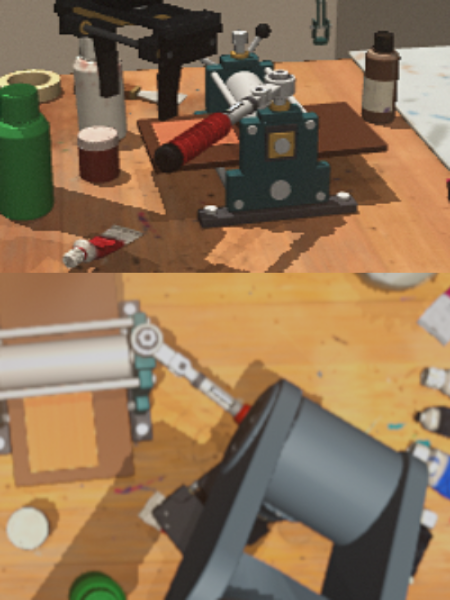

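```bash
python3 -c "
from h import *
o=robot.get_obs();p=o['position'];yaw=.632
y=np.array([np.sin(yaw),-np.cos(yaw),0])
def pr(n,X):
    c=robot.calibration(n);k=c['R']@X+c['t'];return (np.array([c['fx']*k[0],c['fy']*k[1]])/k[2]+[c['cx'],c['cy']]).round(1)
P3=np.array([*P,.172])
for n in('side','top'):
    for s in(-1,1): print(n,s,'tip',pr(n,p+y*s*.051+[0,0,-.011]),'body',pr(n,p+y*s*.051+[0,0,.059]))
    for r in(.136,.19,.252): print(n,r,pr(n,P3+r*np.array([np.cos(-2.25),np.sin(-2.25),0])))
    print('pivot',pr(n,P3))
im=robot.camera('side'); print(redgrip(im))
cv2.imwrite('pics/s3.png',cv2.resize(im[140:290,200:380],None,fx=3.9,fy=3.9,interpolation=cv2.INTER_CUBIC))"
```

```text
side -1 tip [241.1 218.4] body [239.6 185.9]
side 1 tip [274.5 232.6] body [273.7 198.2]
side 0.136 [303.7 217.8]
side 0.19 [289.1 227.2]
side 0.252 [270.7 239.1]
pivot [335.8 196.9]
top -1 tip [332.9 233.1] body [338.3 233.1]
top 1 tip [370.1 204.2] body [379.  201.5]
top 0.136 [362.6 175.7]
top 0.19 [383.1 191.2]
top 0.252 [406.7 209.1]
pivot [311.3 136.9]
[((np.int32(275), np.int32(212), np.int32(33), np.int32(26), np.int32(281)), (np.float64(291.6), np.float64(223.0)))]
```

View pics/s3.png

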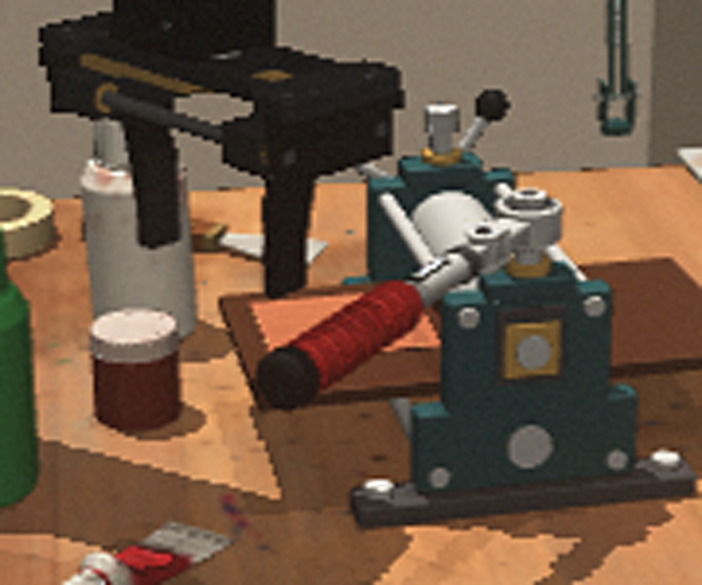

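The side view shows the real fingertips about 33 mm higher than the reported pose: seen at (274,215), predicted at (274,233). The fingers passed over the grip and the wrench hasn't moved. I'll go up, move back, and check the height offset before descending.

>>> jog_arm:
  motion: [0,0,-0.4,0,0,0,-1,0,0,-0.4,0,0,0,-1,0.03,0.42,0,0,0,0,-1,0.03,0.42,0,0,0,0,-1,0.03,0.42,0,0,0,0,-1,0.03,0.42,0,0,0,0,-1,0.03,0.42,0,0,0,-0.75,-1,0,0,0,0,0,-0.75,-1,0,0,0,0,0,-0.75,-1,0,0,0,0,0,-0.75,-1,0,0,0,0,0,-0.7,-1,0,0,0,0,0,0,-1]

```text
time: 7.55
position: [0.5426, -0.2415, 0.1951]
tool_rot: [0.903, 0.43, -0.0, -0.0]
ft_force: [0.5, 0.2, 0.2]
grip_width: 0.0871
grip_force: 0.0
```

```bash
cat >> h.py <<'E'
def pr(n,X):
    c=robot.calibration(n);k=c['R']@X+c['t'];return (np.array([c['fx']*k[0],c['fy']*k[1]])/k[2]+[c['cx'],c['cy']]).round(1)
def tips(n='side'):
    o=robot.get_obs();p=o['position'];q=o["tool_rot"];yaw=2*np.arctan2(q[1],q[0]);y=np.array([np.sin(yaw),-np.cos(yaw),0])
    for s in(-1,1):
        for dz in (0,.033): print(n,s,dz,pr(n,p+y*s*.051+[0,0,-.011+dz]))
E
python3 -c "
from h import *
rep();tips()
im=robot.camera('side')
cv2.imwrite('pics/s4.png',cv2.resize(im[140:290,200:380],None,fx=3.9,fy=3.9,interpolation=cv2.INTER_CUBIC))"
```

```text
t 7.55 pos [ 0.5426 -0.2415  0.1951] yaw 0.889 handle-dir phi -2.253 radial 0.1906 tang 0.0001 f_rad/tan/z -0.5 0.27 0.24 tilt [-0.0001 -0.0003]
side -1 0 [265.9 216.1]
side -1 0.033 [265.4 199.9]
side 1 0 [312.6 226.7]
side 1 0.033 [312.7 209.7]
```

View pics/s4.png

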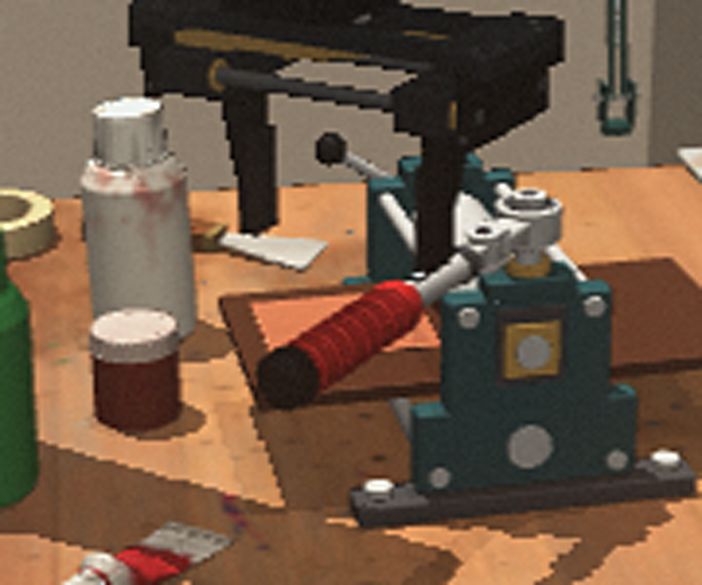

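```bash
python3 -c "
from h import *
p=np.array([.54,-.2441,.293]);a=.892;x=np.array([np.cos(a),np.sin(a),0]);y=np.array([x[1],-x[0],0])
for off in([0,0,0],[0,0,.033],[0,.095,0]):
    print(off,[tuple(pr('top',p+off+[0,0,.06]+sx*.0375*x+sy*.095*y)) for sx in(-1,1) for sy in(-1,1)])
im=cv2.imread('pics/s1.png')
im2=robot.camera('top');tips('top')
b=lambda i:cv2.resize(i[140:260,320:480],None,fx=2.4,fy=2.4,interpolation=cv2.INTER_CUBIC)
cv2.imwrite('pics/t5.png',cv2.hconcat([b(im),b(im2)]))"
```

```text
[0, 0, 0] [(np.float64(400.5), np.float64(241.4)), (np.float64(469.0), np.float64(149.1)), (np.float64(363.2), np.float64(213.1)), (np.float64(432.1), np.float64(121.7))]
[0, 0, 0.033] [(np.float64(407.6), np.float64(241.8)), (np.float64(479.8), np.float64(144.4)), (np.float64(368.2), np.float64(211.9)), (np.float64(440.8), np.float64(115.5))]
[0, 0.095, 0] [(np.float64(341.7), np.float64(242.8)), (np.float64(411.2), np.float64(150.4)), (np.float64(304.6), np.float64(214.5)), (np.float64(374.5), np.float64(122.9))]
top -1 0 [370.  210.4]
top -1 0.033 [374.2 209.4]
top 1 0 [399.4 171.7]
top 1 0.033 [404.8 169. ]
```

View pics/t5.png

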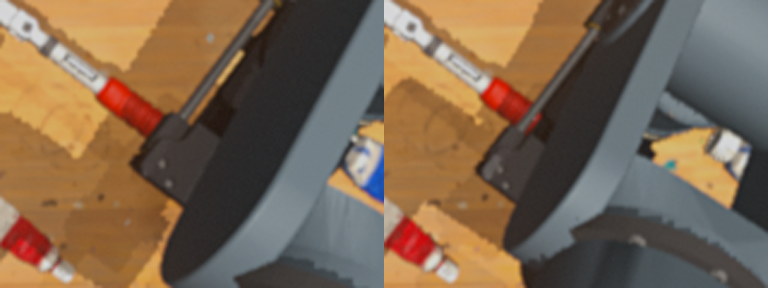

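The top view rules out a sideways error: the body corner is at (375,209), close to the prediction with a +33 mm height offset. I'll lower by 65 mm.

>>> jog_arm:
  motion: [0,0,0.25,0,0,0,-1,0,0,0.25,0,0,0,-1,0,0,0.25,0,0,0,-1,0,0,0.25,0,0,0,-1,0,0,0.25,0,0,0,-1,0,0,0.2,0,0,0,-1,0,0,0.18,0,0,0,-1,0,0,0,0,0,0,-1]

```text
time: 8.65
position: [0.542, -0.2408, 0.1297]
tool_rot: [0.903, 0.43, -0.0, -0.001]
ft_force: [-0.1, -0.7, -0.3]
grip_width: 0.0866
grip_force: 0.0
```

```bash
python3 -c "
from h import *
rep();tips()
im=robot.camera('side')
cv2.imwrite('pics/s5.png',cv2.resize(im[140:290,200:380],None,fx=3.9,fy=3.9,interpolation=cv2.INTER_CUBIC))"
```

```text
t 8.65 pos [ 0.542  -0.2408  0.1297] yaw 0.89 handle-dir phi -2.252 radial 0.1904 tang -0.001 f_rad/tan/z 0.54 0.37 -0.32 tilt [-0.0003 -0.0005]
side -1 0 [266.5 247.1]
side -1 0.033 [266.  231.6]
side 1 0 [312.1 259.1]
side 1 0.033 [312.2 242.9]
```

View pics/s5.png

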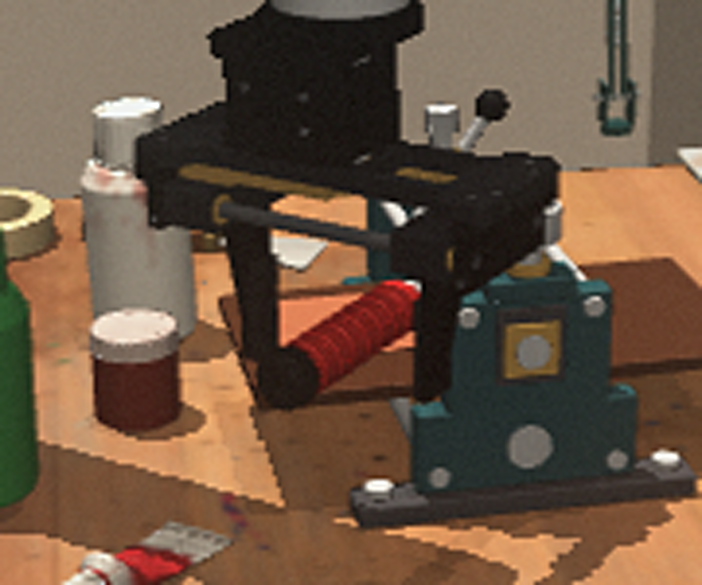

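The fingers now straddle the grip, with the near fingertip at (311,243) below the grip's level. I'll start the sweep.

>>> jog_arm:
  motion: [0,-0.25,0,0,0,0,-1,0,-0.25,0,0,0,0,-1,0,-0.22,0,0,0,0,-1,0.045,-0.25,0,0,0,0.75,-1,0.045,-0.25,0,0,0,0.75,-1]

```text
time: 9.32
position: [0.5102, -0.2097, 0.1315]
tool_rot: [0.924, 0.382, 0.003, 0.004]
ft_force: [4.9, -5.3, -3.3]
grip_width: 0.0867
grip_force: 3.5
```

```bash
python3 -c "
from h import *
rep()"
```

```text
t 9.32 pos [ 0.5102 -0.2097  0.1315] yaw 0.783 handle-dir phi -2.358 radial 0.19 tang -0.0252 f_rad/tan/z 0.22 7.22 -3.25 tilt [0.0026 0.0045]
```

>>> jog_arm:
  motion: [0.045,-0.25,0,0,0,0.75,-1,0.045,-0.25,0,0,0,0.75,-1,0.045,-0.25,0,0,0,0.75,-1,0.045,-0.25,0,0,0,0.75,-1]

```text
time: 9.82
position: [0.4889, -0.1752, 0.1313]
tool_rot: [0.959, 0.283, 0.002, 0.004]
ft_force: [2.1, -7.2, -2.2]
grip_width: 0.0867
grip_force: 3.5
```

>>> jog_arm:
  motion: [0.045,-0.25,0,0,0,0.75,-1,0.045,-0.25,0,0,0,0.75,-1]

```text
time: 10.07
position: [0.4809, -0.1561, 0.1312]
tool_rot: [0.973, 0.233, 0.002, 0.004]
ft_force: [0.8, -7.5, -1.8]
grip_width: 0.0868
grip_force: 3.6
```

```bash
python3 -c "
from h import *
rep()"
```

```text
t 10.07 pos [ 0.4809 -0.1561  0.1312] yaw 0.47 handle-dir phi -2.672 radial 0.1904 tang -0.0264 f_rad/tan/z 2.66 7.11 -1.76 tilt [0.0015 0.0037]
```

>>> jog_arm:
  motion: [0.03,-0.166,0,0,0,0.5,-1,0.03,-0.166,0,0,0,0.5,-1,0.03,-0.166,0,0,0,0.5,-1]

```text
time: 10.45
position: [0.4749, -0.1363, 0.131]
tool_rot: [0.983, 0.182, 0.001, 0.003]
ft_force: [-1.4, -8.0, -1.3]
grip_width: 0.0871
grip_force: 3.6
```

>>> jog_arm:
  motion: [0.03,-0.166,0,0,0,0.5,-1,0.03,-0.166,0,0,0,0.5,-1,0.03,-0.166,0,0,0,0.5,-1]

```text
time: 10.82
position: [0.4712, -0.116, 0.1308]
tool_rot: [0.991, 0.13, 0.0, 0.003]
ft_force: [-1.5, -7.7, -1.4]
grip_width: 0.0873
grip_force: 3.6
```

```bash
python3 -c "
from h import *
rep()"
```

```text
t 10.82 pos [ 0.4712 -0.116   0.1308] yaw 0.261 handle-dir phi -2.88 radial 0.1907 tang -0.0277 f_rad/tan/z 3.46 7.04 -1.41 tilt [0.0003 0.0026]
```

>>> jog_arm:
  motion: [0.03,-0.166,0,0,0,0.5,-1,0.03,-0.166,0,0,0,0.5,-1,0.03,-0.166,0,0,0,0.5,-1]

```text
time: 11.2
position: [0.4696, -0.0954, 0.1307]
tool_rot: [0.997, 0.078, -0.0, 0.002]
ft_force: [-2.7, -7.8, -1.4]
grip_width: 0.0872
grip_force: 3.6
```

>>> jog_arm:
  motion: [0.03,-0.166,0,0,0,0.5,-1,0.03,-0.166,0,0,0,0.5,-1,0.03,-0.166,0,0,0,0.5,-1]

```text
time: 11.58
position: [0.4702, -0.0749, 0.1306]
tool_rot: [1.0, 0.026, -0.001, 0.002]
ft_force: [-4.0, -7.9, 0.4]
grip_width: 0.0871
grip_force: 3.6
```

```bash
python3 -c "
from h import *
rep()"
```

```text
t 11.57 pos [ 0.4702 -0.0749  0.1306] yaw 0.052 handle-dir phi -3.09 radial 0.1912 tang -0.0285 f_rad/tan/z 4.45 7.67 0.44 tilt [-0.0006  0.0019]
```

>>> jog_arm:
  motion: [0.0,-0.166,0,0,0,0.5,-1,0.0,-0.166,0,0,0,0.5,-1,0.0,-0.166,0,0,0,0.5,-1]

```text
time: 11.95
position: [0.4731, -0.0557, 0.1312]
tool_rot: [1.0, -0.026, 0.003, 0.003]
ft_force: [2.6, -7.9, -1.9]
grip_width: 0.0873
grip_force: 3.4
```

>>> jog_arm:
  motion: [0.02,-0.166,0,0,0,0.5,-1,0.02,-0.166,0,0,0,0.5,-1,0.02,-0.166,0,0,0,0.5,-1]

```text
time: 12.32
position: [0.478, -0.0362, 0.1313]
tool_rot: [0.997, -0.078, 0.004, 0.003]
ft_force: [2.6, -7.6, -1.6]
grip_width: 0.087
grip_force: 3.5
```

```bash
python3 -c "
from h import *
rep()"
```

```text
t 12.32 pos [ 0.478  -0.0362  0.1313] yaw -0.157 handle-dir phi -3.298 radial 0.1913 tang -0.0278 f_rad/tan/z -3.77 7.1 -1.59 tilt [0.0037 0.0026]
```

>>> jog_arm:
  motion: [0.03,-0.166,0,0,0,0.5,-1,0.03,-0.166,0,0,0,0.5,-1,0.03,-0.166,0,0,0,0.5,-1]

```text
time: 12.7
position: [0.4847, -0.0176, 0.1313]
tool_rot: [0.991, -0.13, 0.003, 0.003]
ft_force: [1.5, -7.5, -0.6]
grip_width: 0.0871
grip_force: 4.0
```

>>> jog_arm:
  motion: [0.03,-0.166,0,0,0,0.5,-1,0.03,-0.166,0,0,0,0.5,-1]

```text
time: 12.95
position: [0.4902, -0.0056, 0.1312]
tool_rot: [0.986, -0.164, 0.003, 0.003]
ft_force: [0.0, -9.3, -0.2]
grip_width: 0.0872
grip_force: 4.3
```

```bash
python3 -c "
from h import *
rep()"
```

```text
t 12.95 pos [ 0.4902 -0.0056  0.1312] yaw -0.33 handle-dir phi -3.472 radial 0.1916 tang -0.0273 f_rad/tan/z -3.03 8.83 -0.23 tilt [0.0028 0.0027]
```

>>> jog_arm:
  motion: [0.03,-0.166,0,0,0,0.5,-1,0.03,-0.166,0,0,0,0.5,-1]

```text
time: 13.2
position: [0.4965, 0.0059, 0.1312]
tool_rot: [0.98, -0.199, 0.002, 0.003]
ft_force: [0.1, -9.1, 0.4]
grip_width: 0.087
grip_force: 4.6
```

>>> jog_arm:
  motion: [0.03,-0.166,0,0,0,0.5,-1,0.02,-0.08,0,0,0,0.25,-1]

```text
time: 13.45
position: [0.5017, 0.0141, 0.1311]
tool_rot: [0.975, -0.224, 0.002, 0.003]
ft_force: [-0.5, -10.1, 1.8]
grip_width: 0.087
grip_force: 4.9
```

>>> jog_arm:
  motion: [0.015,-0.08,0,0,0,0.25,-1,0.015,-0.08,0,0,0,0.25,-1]

```text
time: 13.7
position: [0.5053, 0.019, 0.1311]
tool_rot: [0.971, -0.241, 0.002, 0.003]
ft_force: [-0.8, -11.5, 1.4]
grip_width: 0.087
grip_force: 5.0
```

```bash
python3 -c "
from h import *
rep()"
```

```text
t 13.7 pos [0.5053 0.019  0.1311] yaw -0.486 handle-dir phi -3.628 radial 0.1917 tang -0.026 f_rad/tan/z -4.67 10.49 1.35 tilt [0.0016 0.0031]
```

Force is 10.5 N, so the trip is close. I'll use smaller steps.

>>> jog_arm:
  motion: [0.015,-0.08,0,0,0,0.25,-1,0.015,-0.08,0,0,0,0.25,-1]

```text
time: 13.95
position: [0.509, 0.024, 0.131]
tool_rot: [0.966, -0.258, 0.001, 0.003]
ft_force: [-1.7, -11.7, 2.4]
grip_width: 0.0869
grip_force: 5.1
```

```bash
python3 -c "
from h import *
rep()"
```

```text
t 13.95 pos [0.509 0.024 0.131] yaw -0.521 handle-dir phi -3.663 radial 0.1917 tang -0.0254 f_rad/tan/z -4.3 10.97 2.37 tilt [0.0012 0.0033]
```

>>> jog_arm:
  motion: [0.015,-0.08,0,0,0,0.25,-1,0.015,-0.08,0,0,0,0.25,-1]

```text
time: 14.2
position: [0.513, 0.0292, 0.1309]
tool_rot: [0.962, -0.275, 0.001, 0.003]
ft_force: [-2.3, -9.2, 0.9]
grip_width: 0.087
grip_force: 4.3
```

```bash
python3 -c "
from h import *
rep()"
```

```text
t 14.2 pos [0.513  0.0292 0.1309] yaw -0.557 handle-dir phi -3.698 radial 0.1919 tang -0.0252 f_rad/tan/z -2.91 9.07 0.94 tilt [0.0009 0.0029]
```

Force is falling, so the handle is breaking over.

>>> jog_arm:
  motion: [0.015,-0.08,0,0,0,0.25,-1,0.015,-0.08,0,0,0,0.25,-1,0.015,-0.08,0,0,0,0.25,-1]

```text
time: 14.58
position: [0.5199, 0.0374, 0.1309]
tool_rot: [0.954, -0.3, 0.001, 0.002]
ft_force: [-0.5, -5.2, 1.3]
grip_width: 0.087
grip_force: 2.4
```

```bash
python3 -c "
from h import *
rep()"
```

```text
t 14.57 pos [0.5199 0.0374 0.1309] yaw -0.61 handle-dir phi -3.752 radial 0.192 tang -0.0255 f_rad/tan/z -2.59 4.51 1.34 tilt [0.0009 0.0018]
```

>>> jog_arm:
  motion: [0.01,-0.08,0,0,0,0.25,-1,0.01,-0.08,0,0,0,0.25,-1]

```text
time: 14.82
position: [0.5243, 0.0436, 0.1307]
tool_rot: [0.948, -0.318, 0.0, 0.0]
ft_force: [0.5, -2.2, 0.9]
grip_width: 0.0869
grip_force: 0.8
```

>>> jog_arm:
  motion: [0.01,-0.05,0,0,0,0.25,-1,0.01,-0.05,0,0,0,0.25,-1]

```text
time: 15.08
position: [0.5272, 0.0476, 0.1303]
tool_rot: [0.942, -0.335, -0.0, -0.0]
ft_force: [-1.2, 0.4, -0.2]
grip_width: 0.087
grip_force: 0.0
```

```bash
python3 -c "
from h import *
rep()"
```

```text
t 15.07 pos [0.5272 0.0476 0.1303] yaw -0.683 handle-dir phi -3.824 radial 0.1941 tang -0.024 f_rad/tan/z 1.19 0.49 -0.24 tilt [-0.0004 -0.0004]
```

The wrench has tripped: force is zero and the handle has run on by itself. I'll back off so the opposite finger comes near the grip.

>>> jog_arm:
  motion: [0,0,0,0,0,0.5,-1,0,0,0,0,0,0.5,-1,0.02,0.19,0,0,0,0,-1,0.02,0.19,0,0,0,0,-1,0.02,0.19,0,0,0,0,-1,0.02,0.19,0,0,0,0,-1,0.02,0.19,0,0,0,0,-1,0,0.15,0,0,0,0,-1,0,0,0,0,0,0,-1]

```text
time: 16.2
position: [0.5, 0.0116, 0.1304]
tool_rot: [0.93, -0.367, -0.0, -0.0]
ft_force: [-0.1, 0.2, 0.5]
grip_width: 0.0872
grip_force: 0.0
```

```bash
python3 -c "
from h import *
rep()
im=robot.camera('side');im2=robot.camera('top')
b=lambda i:cv2.resize(i,(390,400),interpolation=cv2.INTER_CUBIC)
cv2.imwrite('pics/f1.png',cv2.hconcat([b(im[150:290,215:352]),b(im2[110:250,210:347])]))
for r in redgrip(im2): print(r)"
```

```text
t 16.2 pos [0.5    0.0116 0.1304] yaw -0.752 handle-dir phi -3.893 radial 0.1906 tang 0.0343 f_rad/tan/z 0.28 -0.08 0.5 tilt [-0.0001 -0.    ]
((np.int32(321), np.int32(231), np.int32(19), np.int32(19), np.int32(202)), (np.float64(330.5), np.float64(240.3)))
```

>>> jog_arm:
  motion: [0,0.03,0,0,0,0,-1,0,0.03,0,0,0,0,-1,0,0.03,0,0,0,0,-1]

```text
time: 16.68
position: [0.4979, 0.0093, 0.1303]
tool_rot: [0.93, -0.367, 0.0, -0.0]
ft_force: [-0.1, 0.6, -0.3]
grip_width: 0.0865
grip_force: 0.0
```

>>> jog_arm:
  motion: [0,0.03,0,0,0,0,-1,0,0.03,0,0,0,0,-1]

```text
time: 16.92
position: [0.4962, 0.0075, 0.1304]
tool_rot: [0.93, -0.367, -0.0, 0.0]
ft_force: [-0.0, -0.9, 0.3]
grip_width: 0.0868
grip_force: 0.0
```

>>> jog_arm:
  motion: [0,0.025,0,0,0,0,-1]

```text
time: 17.05
position: [0.4955, 0.0067, 0.1304]
tool_rot: [0.93, -0.367, 0.0, -0.0]
ft_force: [-1.2, -0.7, -0.8]
grip_width: 0.087
grip_force: 0.0
```

```bash
python3 -c "
from h import *
rep()"
```

```text
t 17.05 pos [0.4955 0.0067 0.1304] yaw -0.751 handle-dir phi -3.893 radial 0.1905 tang 0.0408 f_rad/tan/z 0.45 1.32 -0.77 tilt [ 0. -0.]
```

>>> jog_arm:
  motion: [0,0.025,0,0,0,0,-1,0,0.025,0,0,0,0,-1]

```text
time: 17.3
position: [0.4941, 0.0053, 0.1304]
tool_rot: [0.93, -0.367, 0.0, -0.0]
ft_force: [-0.3, -0.5, 0.7]
grip_width: 0.087
grip_force: 0.0
```

>>> jog_arm:
  motion: [0,0.025,0,0,0,0,-1,0,0.025,0,0,0,0,-1]

```text
time: 17.55
position: [0.4928, 0.0038, 0.1304]
tool_rot: [0.93, -0.367, 0.0, 0.0]
ft_force: [-0.2, 0.4, -0.2]
grip_width: 0.0872
grip_force: 0.0
```

>>> jog_arm:
  motion: [0,0.025,0,0,0,0,-1]

```text
time: 17.68
position: [0.4921, 0.0031, 0.1303]
tool_rot: [0.93, -0.367, -0.0, -0.0]
ft_force: [0.4, 0.2, -0.7]
grip_width: 0.0873
grip_force: 0.0
```

```bash
python3 -c "
from h import *
rep()"
```

```text
t 17.68 pos [0.4921 0.0031 0.1303] yaw -0.751 handle-dir phi -3.893 radial 0.1906 tang 0.0457 f_rad/tan/z -0.2 -0.42 -0.7 tilt [-0. -0.]
```

>>> jog_arm:
  motion: [0,0.02,0,0,0,0,-1]

```text
time: 17.8
position: [0.4917, 0.0027, 0.1304]
tool_rot: [0.93, -0.367, 0.0, -0.0]
ft_force: [0.8, 2.1, 0.8]
grip_width: 0.087
grip_force: 0.9
```

>>> jog_arm:
  motion: [0,0.02,0,0,0,0,-1]

```text
time: 17.92
position: [0.4912, 0.0022, 0.1304]
tool_rot: [0.93, -0.367, 0.0, -0.0]
ft_force: [0.6, 1.8, -0.0]
grip_width: 0.0871
grip_force: 0.7
```

>>> jog_arm:
  motion: [0,0.02,0,0,0,0,-1]

```text
time: 18.05
position: [0.4905, 0.0015, 0.1304]
tool_rot: [0.93, -0.367, -0.0, -0.0]
ft_force: [0.9, 0.5, -0.1]
grip_width: 0.0868
grip_force: 0.5
```

```bash
python3 -c "
from h import *
rep()"
```

```text
t 18.05 pos [0.4905 0.0015 0.1304] yaw -0.751 handle-dir phi -3.893 radial 0.1906 tang 0.048 f_rad/tan/z -0.31 -0.98 -0.11 tilt [-0.     -0.0001]
```

Contact at about 1 to 2 N, now falling. I'll continue in small steps.

>>> jog_arm:
  motion: [0,0.015,0,0,0,0,-1]

```text
time: 18.18
position: [0.4899, 0.0009, 0.1303]
tool_rot: [0.93, -0.367, -0.0, 0.0]
ft_force: [-0.2, 0.5, 0.8]
grip_width: 0.087
grip_force: 0.3
```

>>> jog_arm:
  motion: [0,0.015,0,0,0,0,-1]

```text
time: 18.3
position: [0.4895, 0.0003, 0.1303]
tool_rot: [0.93, -0.367, -0.0, 0.0]
ft_force: [-0.5, 0.9, -0.1]
grip_width: 0.087
grip_force: 0.0
```

>>> jog_arm:
  motion: [0,0.015,0,0,0,0,-1]

```text
time: 18.42
position: [0.4892, -0.0001, 0.1303]
tool_rot: [0.93, -0.367, -0.0, 0.0]
ft_force: [-0.7, 0.9, -0.8]
grip_width: 0.0872
grip_force: 0.0
```

```bash
python3 -c "
from h import *
rep()"
```

```text
t 18.43 pos [ 4.892e-01 -1.000e-04  1.303e-01] yaw -0.751 handle-dir phi -3.893 radial 0.1905 tang 0.0501 f_rad/tan/z 1.12 -0.14 -0.77 tilt [-0.      0.0002]
```

Grip force dropped to zero, so the handle snapped straight. I'll lift clear and check.

>>> jog_arm:
  motion: [0,0,0,0,0,0,-1,0,0,-0.25,0,0,0,-1,0,0,-0.4,0,0,0,-1,0,0,-0.6,0,0,0,-1,0,0,-0.6,0,0,0,-1,0,0,-0.6,0,0,0,-1,0,0,-0.6,0,0,0,-1,-0.9,0,-0.6,0,0,0,-1,-0.9,0,0,0,0,0,-1,-0.9,0,0,0,0,0,-1,0,0,0,0,0,0,-1]

```text
time: 19.8
position: [0.4081, 0.0751, 0.2769]
tool_rot: [0.931, -0.366, -0.0, -0.0]
ft_force: [0.7, -0.2, 0.0]
grip_width: 0.0873
grip_force: 0.0
```

```bash
python3 -c "
from h import *
rep()
im=robot.camera('side');im2=robot.camera('top')
b=lambda i:cv2.resize(i,(400,400),interpolation=cv2.INTER_CUBIC)
cv2.imwrite('pics/f2.png',cv2.hconcat([b(im[130:290,190:350]),b(im2[100:260,170:330])]))"
```

```text
t 19.8 pos [0.4081 0.0751 0.2769] yaw -0.749 handle-dir phi -3.89 radial 0.3012 tang 0.0497 f_rad/tan/z -0.65 -0.3 0.02 tilt [-0.0002 -0.    ]
```

View pics/f2.png

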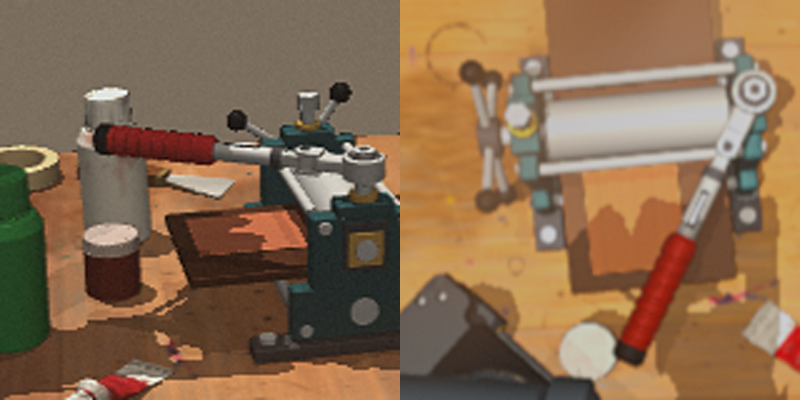

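```bash
python3 -c "
from h import *
d=ray('top',(262,240.8),.172)-[*P,.172]; print(np.arctan2(d[1],d[0])-2*np.pi,np.hypot(d[0],d[1]))"
```

```text
-3.6078866104010716 0.24317226553243684
```

```bash
python3 -c "
from rig import robot
print(robot.hand_in())"
```

```text
the job is handed in; nothing more can be done
None
```

I handed the job in at about 20 s, but no verdict came back: the wrench broke over at roughly 11 N and snapped straight again, the screw is still about 0.27 rad tight (estimated from camera and force readings), the last picture shows the bottle, pot and tube still in place, and the gripper is clear.

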